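# Put the watch-case kit away

### The arm

A 6-joint arm with a two-finger parallel gripper is mounted at the origin on the work surface. World frame = base frame: x ahead of the robot, y to its left, z up, the work surface at z = 0. Lengths are in m, angles in rad, forces in N, time in s.
With the tool pointing down it reaches from about 0.325 to 0.775 m from the base axis. Payload 5.5 kg.
Tool frame: the origin (TCP) lies on the mounting face of the last link; the fingertips stand 182 mm ahead of it and the grasp point (between the pads) lies 163 mm ahead of it (robot.tips_ahead is the distance from the TCP to the fingertips, in m); z points along the fingers, y is the direction in which the jaws open and shut (so a half turn about z gives the same grasp; the last joint's range is limited). The gripper opens to 88 mm and grips with 3 to 60 N. Pads are 20 mm wide; open, the fingers measure 115 mm over their backs; the gripper's body (75 mm by 178 mm) begins 61 mm behind the grasp point.
Start: joints at [-1.163, 0.091, 1.231, -0, 1.82, -0.057], TCP at [0.269, -0.536, 0.405] pointing down, gripper open.
Joint ranges: [-2.87, 2.87], [-0.86, 2.18], [0.17, 2.46], [-1.51, 4.65], [0.06, 2.69], [-2.65, 2.65]. Speed limits (rad/s): [2.57, 2.57, 3.01, 3.14, 3.14, 3.14].

### API

Orientations are given as [roll, pitch, yaw] about the fixed x, y, z axes, in that order (R = Rz(yaw) Ry(pitch) Rx(roll)).
In Python, from rig import robot gives the robot as it stands. The module is installed in compiled form; this text tells all that it offers.
- The arm moves only by the shell command python3 -m crank 'ROWS' [FORCE]. ROWS is text: rows parted by semicolons, each of 7 numbers parted by spaces: the shift along the tool's x, y, z in mm, then the turn, a rotation vector about the tool's x, y, z in rad, then the opening, from 0 (shut) to 1 (fully open). A call has 1 to 12 rows; each row is the pose to reach, as a shift and turn from the pose measured when the call began, along the tool's axes at that moment; what a row does not reach only later rows make up. A row lasts 1/12 s, in which the tool goes at most 41.7 mm and 7.16 degrees, less where a joint would pass 70% of its speed; a pose out of reach is approached as far as the arm can. A call with a gripper value outside its range is refused whole. The fingers move at their own pace and stop on an object; FORCE is the grip in N (left out, the last holds). Time passes only in rows, so rows that repeat a pose let the fingers close. It gives the time, the measured TCP pose, the force and the opening at its end, in the units of the state.
- robot.sense(): the state, without advancing time (a new reading comes with each control period).
- robot.grab_frame(name): name is "side" or "top" or "wrist"; returns a dict with "color" (420x560x3 uint8, blue, green, red), "intrinsics" (3x3 intrinsics, pixels), "view" (4x4, takes a point from world to camera coordinates). Camera axes: x right, y up, looking along -z (the intrinsics and any distortion apply to the point x, -y, -z); pixel columns grow to the right and rows downward; lengths in m; the calibration is good to about 2 mm. A picture is of the moment at which its call begins. There is no depth.
- robot.hand_in(): hands the job in, once; it reports no verdict.
The state is a dict: "time": time; "joint_positions": joint angles; "qd": joint speeds; "joint_efforts": joint torques, N m; "tool_pos": TCP position; "eef_rot": TCP orientation; "wrist_force": force on the tool from outside, world axes, zero at the start; "moment": the same for the moment, N m; "opening": finger opening in m.
Only numpy, scipy, OpenCV 4.12 (cv2) and the standard library are available. Lean on these libraries where they do the work, as an engineer would, in place of code of your own. Each camera call takes 0.05 s, during which the arm holds its last target.

### The job

Put the case-opening kit away on the watch repair bench: hang the basket of white dies by its bail on the forked hook of the stand, resting in the dips of both prongs, and lay the loose case knife flat in the free middle place of the yellow tray, midway between the two knives already there, level with them and with its blade pointing the same way. Set both down without dropping them, keep the basket upright all the way, and leave everything else on the bench where it stands.

Things in the scene. Friction and masses are not known exactly. Their poses are not given: they have to be found in the camera images.
- basket: loose steel basket of white dies, 300 g, 80 (x) by 140 mm (y), rim 40 mm high; origin: centre of the underside. A stiff bail of 9 mm round bar arches over it at x = 0: uprights at y = +/-66 mm, straight level top bar centred 105 mm up, open window below. Round its middle a flat-sided black grip sleeve, 14 mm (x) by 44 (y) by 18 mm high, to pinch from above, closing along x
- bail_top (a point): middle of the bail's top bar (centre of the grip sleeve), 105 mm above the basket's underside; axes as the basket's
- hookstand: fixed stand with a two-pronged hook; origin on the table below the hook's seat. Base plate 12 mm thick, x -25 to 125, y +/-60. Post 16 mm thick at x = 85, 170 high, with a crossbar; from it two 8 mm round prongs (y = +/-42, centre 166 high) run to -x, dip to the seat at x = 0, turn up to tips at x = -26, tops 188 high. The bail, along y, comes in over the tips towards +x, then down
- hook_seat (a point): midway between the two prongs at their lowest point, the seat; level of the prongs' top there, 164 mm above the table; axes as the stand's. With the basket hanging on both prongs, bail_top is about 5 mm above this point, the basket's underside about 63 mm above the table
- knife_mid (a point): middle of the handle of the loose case knife, half-way up (11 mm above its underside). Handle of dark wood 100 x 22 x 22 mm along x (pinch across y); a flat steel blade goes on to x = +114 mm from this point. Whole knife 164 mm long, 90 g, z up.
- knife_tip (a point): tip of the loose knife's blade, 114 mm along +x from knife_mid
- knife: the loose knife; origin at the underside below knife_mid, x towards the blade tip
- tray_place (a point): free middle place in the fixed yellow tray: point on its inner floor, 6 mm above the table, where the middle of the knife's handle belongs; x: the way in which the blades of the two fixed knives point. Those, the same as the loose one, lie parallel at y = +/-72 mm, handle middles at x = 0. Tray 250 (x) by 230 mm (y) outside, walls 30 mm high, centre at x = +35 mm from here
- ring_a: bystander: aluminium ring, 42 mm diameter, 12 mm high; origin under its centre
- ring_b: bystander: aluminium ring, 54 mm diameter, 14 mm high; origin under its centre
- die_a: bystander: white stepped die, 44 mm diameter, 32 mm high; origin under its centre
- bottle: bystander: clear bottle, 52 mm diameter, 130 mm high; origin under its centre
- loupe: bystander: black eye loupe, 42 mm diameter, 38 mm high; origin under its centre
- brush: bystander: brush, 160 mm long, lying along its x; origin under its middle
- jar: bystander: glass jar with metal cap, 64 mm diameter, 70 mm high; origin under its centre

How it is judged:
At the end, for the whole second after the job is handed in: Basket hangs still, bail middle within 20 mm of the hook seat, weight on the stand, tilt under 0.25 rad. Knife flat and still on the tray floor, handle middle within 20 mm across and 25 mm along of the free place, parallel within 0.2 rad, blade the same way as the others (distance between bail_top and hook_seat below 0.02 m and contact force between basket and hookstand above 0.5 N and angle between bail_top's own z axis and vertical below 0.25 rad and linear speed of basket below 0.05 m/s and y of knife_mid in the frame of tray_place between -0.02 and 0.02 m and x of knife_mid in the frame of tray_place between -0.025 and 0.025 m and z of knife_mid in the frame of tray_place below 0.016 m and x of knife_tip in the frame of tray_place above 0.06 m and angle between the x axis of knife_mid and the x axis of tray_place, either way round below 0.2 rad and angle between knife_mid's own z axis and vertical below 0.12 rad and linear speed of knife below 0.03 m/s); the robot touches nothing.
It fails at once if the basket is tipped by more than 0.7 rad (angle between bail_top's own z axis and vertical above 0.7 rad).
It fails at once if the basket is dropped (out of the fingers at over 0.7 m/s) (contact force between basket and the fingers below 0.05 N and linear speed of basket above 0.7 m/s).
It fails at once if the knife is dropped (out of the fingers at over 0.7 m/s) (contact force between knife and the fingers below 0.05 N and linear speed of knife above 0.7 m/s).
It fails at once if a bystander is shifted by more than 30 mm (distance of any of ring_a, ring_b, die_a, bottle, loupe, brush, jar from where it was at the start of the episode above 0.03 m).
It also fails if it takes over 61 s, if anything falls off the work surface, if the arm or the gripper's body presses on something with over 40 N, if the wrist force passes 120 N, or if a joint passes its speed limit or range.

## Working session

There is one attempt and no reset: what is moved stays moved. The work goes in short steps, Python scripts to look and compute and a shell command to move; the robot and the scene stay as the last step left them, time stands still between calls to the robot, and variables do not carry over. Pictures are saved under pics/ and viewed, and the job is handed in when it is done.

```bash
mkdir -p pics; ls; python3 - <<'E'
from rig import robot
import cv2
print(robot.sense())
for n in("side","top","wrist"):
    f=robot.grab_frame(n); cv2.imwrite(f"pics/{n}0.png",f["color"]); print(n,f["intrinsics"].tolist(),f["view"].round(4).tolist(),[k for k in f])
E
```

```text
pics
{'time': 0.0, 'joint_positions': array([-1.16272669e+00,  9.18688511e-02,  1.23185947e+00,  2.57418372e-06,
        1.81981993e+00, -5.67021278e-02]), 'qd': array([ 0.00061039, -0.00036939,  0.00102073, -0.00101937, -0.00046166,
        0.00148009]), 'joint_efforts': array([ 3.40583629e-04, -4.46447718e+01, -4.06440854e+01,  6.97144330e-02,
        2.93756090e-02, -1.21163057e-04]), 'tool_pos': array([ 0.26895175, -0.53640832,  0.40351548]), 'eef_rot': array([-3.13964034e+00, -1.13319039e-04,  4.64772285e-01]), 'wrist_force': array([ 0.57713399, -0.22599688,  0.90783123]), 'moment': array([-0.00674109,  0.04426909, -0.01106004]), 'opening': 0.08800953155721213}
side [[388.36374332575133, 0.0, 276.4300193271872], [0.0, 388.36374332575133, 207.11037044960628], [0.0, 0.0, 1.0]] [[-0.9292, -0.3695, 0.0034, 0.5507], [0.2423, -0.6024, 0.7605, -0.239], [-0.2789, 0.7075, 0.6493, -0.7746], [0.0, 0.0, 0.0, 1.0]] ['color', 'intrinsics', 'view']
top [[380.28630873952926, 0.0, 273.17116162117753], [0.0, 380.28630873952926, 209.11108294604267], [0.0, 0.0, 1.0]] [[0.0281, -0.9996, -0.0057, -0.0063], [0.9969, 0.0276, 0.0731, -0.602], [-0.0729, -0.0078, 0.9973, -1.2141], [0.0, 0.0, 0.0, 1.0]] ['color', 'intrinsics', 'view']
wrist [[323.89411823868454, 0.0, 274.4551242701936], [0.0, 323.89411823868454, 208.2284878394712], [0.0, 0.0, 1.0]] [[0.4484, -0.8939, -0.0015, -0.5999], [0.8583, 0.431, -0.2784, 0.0334], [0.2495, 0.1235, 0.9605, -0.3898], [0.0, 0.0, 0.0, 1.0]] ['color', 'intrinsics', 'view']
```

View pics/side0.png

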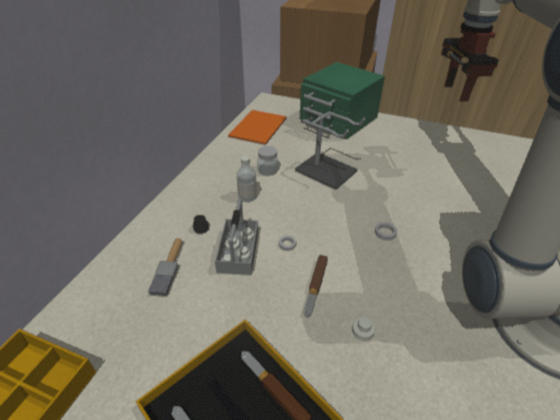

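View pics/top0.png

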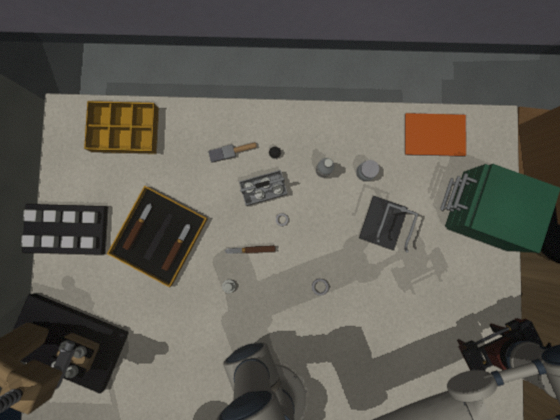

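View pics/wrist0.png

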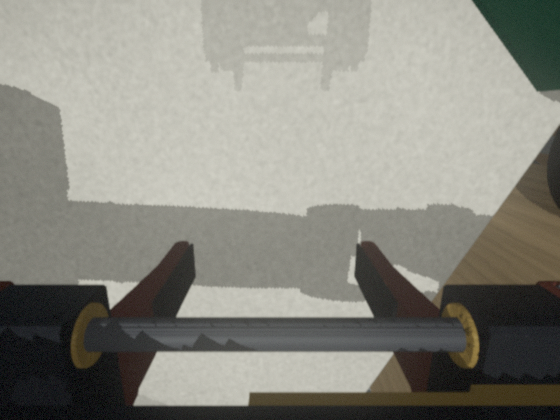

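Top view: basket at about (265,188), knife (252,249) with blade to the left, tray (158,236), stand (390,222). The side view sees the same things. I'll zoom in next.

```bash
cat > h.py <<'E'
import numpy as np, cv2
from rig import robot
def px(f,p):
    V=f["view"];c=V[:3,:3]@np.asarray(p,float)+V[:3,3];q=f["intrinsics"]@np.array([c[0],-c[1],-c[2]]);return q[:2]/q[2]
def ray(f,uv):
    V=f["view"];d=np.linalg.inv(f["intrinsics"])@np.array([uv[0],uv[1],1.]);d=V[:3,:3].T@np.array([d[0],-d[1],-d[2]])
    return -V[:3,:3].T@V[:3,3],d/np.linalg.norm(d)
def onz(f,uv,z):
    o,d=ray(f,uv);return o+d*(z-o[2])/d[2]
def tri(f1,a,f2,b):
    o1,d1=ray(f1,a);o2,d2=ray(f2,b)
    t=np.linalg.lstsq(np.c_[d1,-d2],o2-o1,rcond=None)[0];p=o1+d1*t[0];q=o2+d2*t[1]
    return (p+q)/2,np.linalg.norm(p-q)
def crop(im,x,y,w,h,s,name):
    c=cv2.resize(im[y:y+h,x:x+w],None,fx=s,fy=s,interpolation=cv2.INTER_CUBIC)
    for k in range(0,w,10):cv2.putText(c,str(x+k) if k%20==0 else "|",(k*s,8),0,.3,(0,0,255))
    for k in range(0,h,10):cv2.putText(c,str(y+k),(0,k*s+4),0,.3,(0,0,255))
    cv2.imwrite("pics/"+name,c)
E
python3 - <<'E'
from h import *
t=cv2.imread("pics/top0.png");s=cv2.imread("pics/side0.png")
crop(t,205,140,110,120,5,"c1.png")
crop(t,340,160,110,110,5,"c2.png")
crop(s,200,180,140,140,5,"c3.png")
crop(s,280,80,120,110,5,"c4.png")
crop(t,100,180,115,110,5,"c5.png")
E
```

```text
(no output)
```

View pics/c1.png

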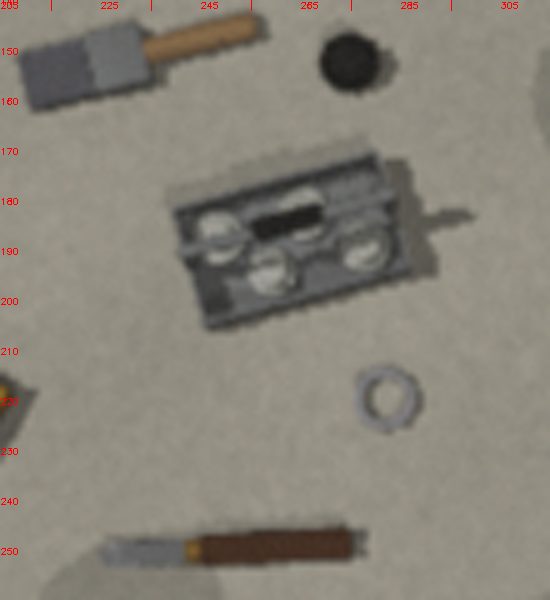

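View pics/c2.png

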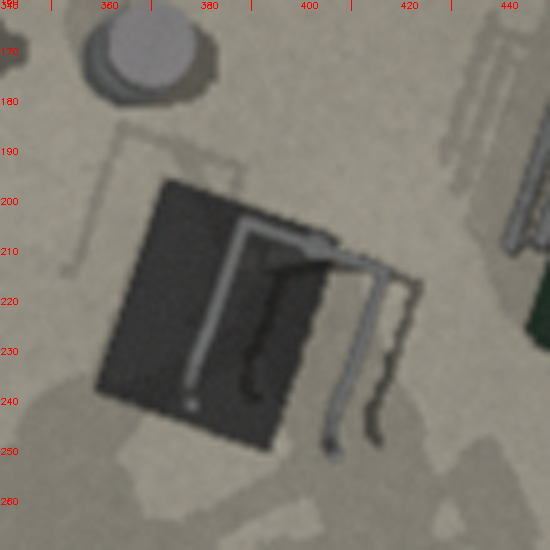

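View pics/c3.png

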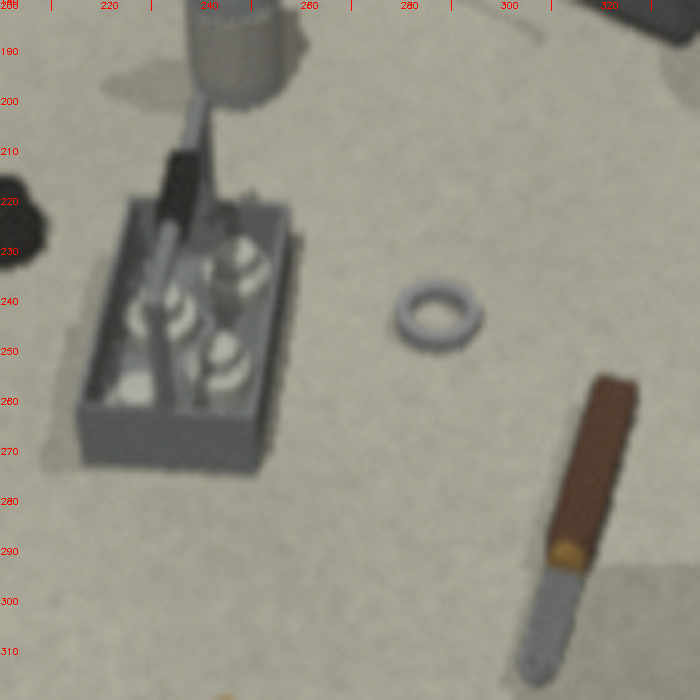

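View pics/c4.png

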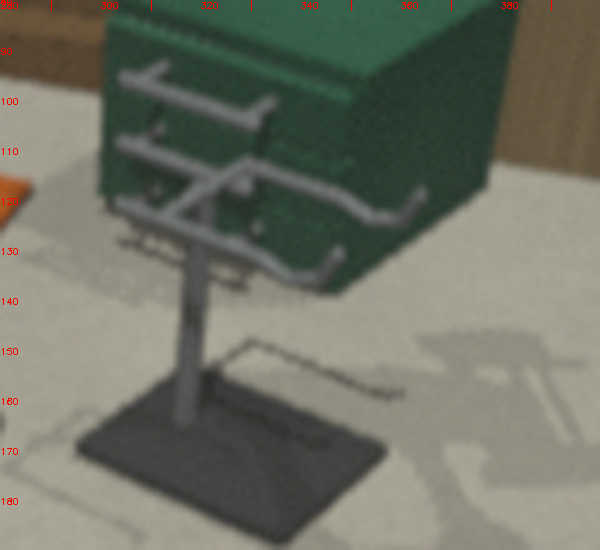

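View pics/c5.png

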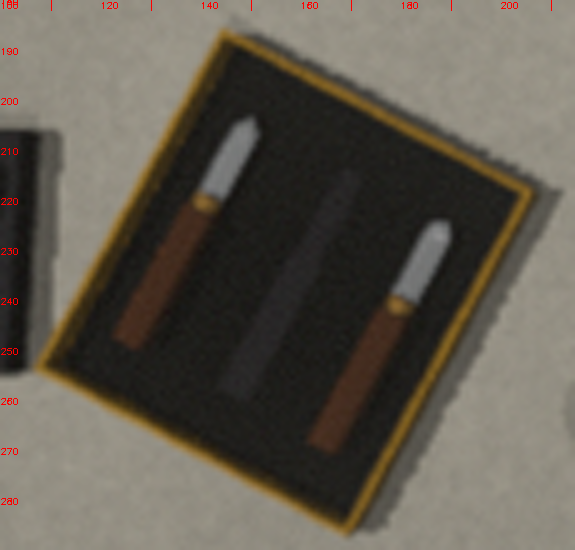

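```bash
python3 - <<'E'
from h import *
t=robot.grab_frame("top");s=robot.grab_frame("side")
import pickle;pickle.dump((t,s),open("f0.pkl","wb"))
P=lambda n,v:print(n,np.round(v,4))
ang=lambda a,b:np.arctan2(*(b-a)[:2][::-1])
p,e=tri(t,(262.5,183.5),s,(234.8,217.5));P("sleeve tri",p);P("err",e)
P("sleeve top plane .114",onz(t,(262.5,183.3),.114))
a,b=[onz(t,q,.105) for q in((241.5,189.5),(285,178))];P("bail ends?",[a,b,(a+b)/2]);P("ang,len",[ang(a,b),np.linalg.norm(a-b)])
c=[onz(t,q,.04) for q in((240,182),(280,171),(286,194.5),(247,205.5))];P("rim",c);P("ctr",np.mean(c,0));P("long ang",[ang(c[1],c[0]),ang(c[2],c[3])])
P("rim sizes",[np.linalg.norm(c[i]-c[(i+1)%4]) for i in range(4)])
# stand
c=[onz(t,q,.012) for q in((373,195.5),(406.5,207),(393,250.3),(359,238.3))];P("plate",c);P("sizes",[np.linalg.norm(c[i]-c[(i+1)%4]) for i in range(4)])
P("ang",[ang(c[3],c[0])+np.pi*0,ang(c[2],c[1])]);
x=(c[0]+c[1]-c[2]-c[3]);x/=np.linalg.norm(x);P("x",x);P("xang",np.arctan2(x[1],x[0]));P("seat from plate",np.mean(c,0)-x*.05)
for n,a,b in(("tipL",(378.3,241),(363,118.5)),("tipR",(406,251),(347.3,131))):
  p,e=tri(t,a,s,b);P(n,p);P("e",e);P("plane",onz(t,a,.186))
for n,a in(("cross L",(388.5,204.5)),("crossR",(416,213.5))):P(n,onz(t,a,.168))
# knife
a,b=onz(t,(225.5,250.2),.011),onz(t,(275.5,248.7),.018);P("knife blade tip,",a);P("butt",b);P("len",np.linalg.norm(a-b));P("ang",ang(b,a))
h=[onz(t,q,.018) for q in((245.3,249.3),(275.2,248.5))];P("handle",h);P("len",np.linalg.norm(h[0]-h[1]))
a,b=onz(s,(305.5,316),.005),onz(s,(323,256),.02);P("side tip,butt",[a,b]);P("len",np.linalg.norm(a-b))
c=[onz(t,q,.03) for q in((145,187),(206,218),(169.7,286),(108.5,253))];P("tray",c);P("sz",[np.linalg.norm(c[i]-c[(i+1)%4]) for i in range(4)])
x=(c[0]+c[1]-c[2]-c[3]);x/=np.linalg.norm(x);P("xang",np.arctan2(x[1],x[0]));P("place",np.mean(c,0)-x*.035)
for n,q in(("k1 tip",(150,204.5)),("k1 butt",(126,248)),("k2 tip",(188.5,225.5)),("k2 butt",(165,269))):P(n,onz(t,q,.02))
P("shadow",[onz(t,q,.006) for q in((169.5,215.5),(147.5,258))])
E
```

```text
sleeve tri [0.6739 0.0449 0.1047]
err 0.0014
sleeve top plane .114 [0.6726 0.0443 0.114 ]
bail ends? [[ 0.6531  0.108   0.105 ]
 [ 0.692  -0.0235  0.105 ]
 [ 0.6725  0.0423  0.105 ]]
ang,len [-1.283   0.1371]
rim [[ 0.6852  0.1197  0.04  ]
 [ 0.7245 -0.0081  0.04  ]
 [ 0.6488 -0.0294  0.04  ]
 [ 0.6099  0.0946  0.04  ]]
ctr [0.6671 0.0442 0.04  ]
long ang [1.8689 1.8745]
rim sizes [0.1337 0.0786 0.13   0.0794]
plate [[ 0.6565 -0.3155  0.012 ]
 [ 0.6217 -0.4252  0.012 ]
 [ 0.4795 -0.3819  0.012 ]
 [ 0.5152 -0.2713  0.012 ]]
sizes [0.1151 0.1487 0.1162 0.1481]
ang [-0.3033 -0.2959]
x [ 0.9555 -0.2951  0.    ]
xang -0.2996
seat from plate [ 0.5205 -0.3337  0.012 ]
tipL [ 0.4921 -0.2791  0.2265]
e 0.0339
plane [ 0.5087 -0.2871  0.186 ]
tipR [ 0.5036 -0.3749  0.1384]
e 0.0448
plane [ 0.4831 -0.3645  0.186 ]
cross L [ 0.6137 -0.3203  0.168 ]
crossR [ 0.59   -0.3989  0.168 ]
knife blade tip, [0.4644 0.162  0.011 ]
butt [ 0.474  -0.0006  0.018 ]
len 0.163
ang 1.6303
handle [[4.693e-01 9.710e-02 1.800e-02]
 [4.747e-01 4.000e-04 1.800e-02]]
len 0.0968
side tip,butt [[0.4648 0.1624 0.005 ]
 [0.4755 0.0058 0.02  ]]
len 0.1577
tray [[0.6618 0.4289 0.03  ]
 [0.5666 0.2264 0.03  ]
 [0.3466 0.3333 0.03  ]
 [0.4455 0.535  0.03  ]]
sz [0.2238 0.2446 0.2247 0.241 ]
xang -0.4541
place [0.4737 0.3962 0.03  ]
k1 tip [0.606 0.413 0.02 ]
k1 butt [0.4627 0.4835 0.02  ]
k2 tip [0.5411 0.2841 0.02  ]
k2 butt [0.3989 0.3537 0.02  ]
shadow [[0.5726 0.3514 0.006 ]
 [0.4316 0.4167 0.006 ]]
```

Measurements agree: the sleeve triangulates at z = 0.105, the plate, tray and knife sizes match, and the seat comes out the same from the plate and from the prong tips. The joint ranges also work for the basket grasp with tool yaw 1.866 going to 1.27. Next I'll write a helper that gives shifts in tool axes.

```bash
cat > go.py <<'E'
import sys
from h import *
from scipy.spatial.transform import Rotation as Rn
def rel(g,yaw):
    """grasp point g, tool straight down, yaw -> shift mm, rotvec in tool axes"""
    s=robot.sense();R=Rn.from_euler("xyz",s["eef_rot"]);T=Rn.from_euler("xyz",[np.pi,0,yaw])
    d=R.inv().apply(np.array(g)+[0,0,.163]-s["tool_pos"])*1000
    print("shift",d.round(1),"|d|",np.linalg.norm(d).round(1),"turn",(R.inv()*T).as_rotvec().round(3))
def st():
    s=robot.sense();R=Rn.from_euler("xyz",s["eef_rot"])
    print("t",s["time"],"grasp pt",(s["tool_pos"]+R.apply([0,0,.163])).round(4),"rot",s["eef_rot"].round(3),"F",s["wrist_force"].round(1),"open",round(s["opening"],4),"j",s["joint_positions"].round(2))
if __name__=="__main__":
    st();a=list(map(float,sys.argv[1:]))
    for i in range(0,len(a),4): rel(a[i:i+3],a[i+3])
E
python3 go.py .673 .0445 .225 1.866
python3 - <<'E'
from h import *
import pickle;t,s=pickle.load(open("f0.pkl","rb"))
for a,b in(((378.3,241),(347.3,131)),((406,251),(363,118.5))):print(tri(t,a,s,b))
E
```

```text
t 0.25 grasp pt [ 0.2689 -0.5363  0.2411] rot [-3.141 -0.     0.465] F [-0.5 -0.2 -0.1] open 0.0882 j [-1.16  0.09  1.23  0.    1.82 -0.06]
shift [ 621.6 -338.1   16.4] |d| 707.8 turn [-1.000e-03 -1.000e-03 -1.401e+00]
(array([ 0.50977244, -0.28797057,  0.18199215]), np.float64(0.0021535745381014073))
(array([ 0.48489919, -0.36431891,  0.18534437]), np.float64(0.0037052767428008134))
```

The tips now triangulate at about 0.184, which matches. Moving above the basket.

```bash
python3 -m crank '35 -19 1 0 0 -0.08 1; 70 -38 2 0 0 -0.16 1; 105 -57 3 0 0 -0.24 1; 140 -76 4 0 0 -0.32 1; 175 -95 5 0 0 -0.4 1; 210 -114 6 0 0 -0.48 1; 245 -133 7 0 0 -0.56 1; 280 -152 8 0 0 -0.64 1; 315 -171 9 0 0 -0.72 1; 350 -190 10 0 0 -0.8 1; 385 -209 11 0 0 -0.88 1; 400 -217 11 0 0 -0.9 1' && python3 go.py .673 .0445 .225 1.866
```

```text
time: 1.25
tool_pos: [0.5309, -0.1593, 0.3928]
eef_rot: [-3.141, -0.002, 1.373]
wrist_force: [0.1, -0.6, 0.0]
opening: 0.0878
t 1.25 grasp pt [ 0.5309 -0.1589  0.2298] rot [-3.141e+00 -2.000e-03  1.373e+00] F [ 0.1 -0.6  0. ] open 0.0878 j [-0.35 -0.03  1.38  0.    1.8  -0.15]
shift [227.8  99.1   5.3] |d| 248.5 turn [-0.    -0.003 -0.493]
```

```bash
python3 -m crank '30 13 1 0 0 -0.06 1; 60 26 1 0 0 -0.12 1; 90 39 2 0 0 -0.18 1; 120 52 3 0 0 -0.24 1; 150 65 3 0 0 -0.3 1; 180 78 4 0 -0.001 -0.37 1; 205 89 5 0 -0.002 -0.43 1; 220 96 5 0 -0.003 -0.48 1; 228 99 5 0 -0.003 -0.493 1; 228 99 5 0 -0.003 -0.493 1; 228 99 5 0 -0.003 -0.493 1' && python3 go.py .673 .0445 .105 1.866 && python3 - <<'E'
from h import *
f=robot.grab_frame("wrist");cv2.imwrite("pics/w1.png",f["color"])
t=robot.grab_frame("top");crop(t["color"],205,140,110,120,5,"t1.png")
print(px(f,(.673,.0445,.114)),px(f,(.673,.0445,.105)))
E
```

```text
time: 2.17
tool_pos: [0.6728, 0.0445, 0.3881]
eef_rot: [-3.141, 0.001, 1.864]
wrist_force: [-0.1, -0.3, -0.5]
opening: 0.0877
t 2.1667 grasp pt [0.6727 0.0443 0.2251] rot [-3.141e+00  1.000e-03  1.864e+00] F [-0.1 -0.3 -0.5] open 0.0877 j [ 0.02  0.29  1.03 -0.    1.82 -0.28]
shift [  0.    0.3 120.1] |d| 120.1 turn [-0.001  0.001 -0.002]
[274.68125057 210.91494907] [274.67890662 207.84349944]
```

View pics/w1.png

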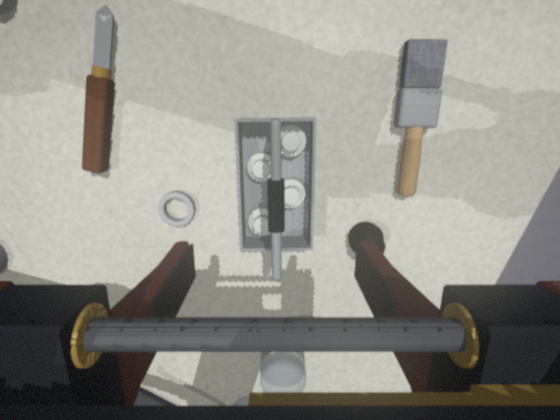

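The wrist view shows the sleeve at about (276,206), against a predicted (275,211), with the bar upright in the image. That puts the tool well aligned, within 4 mm along the bar.

```bash
python3 - <<'E'
from h import *
f=robot.grab_frame("wrist");c=onz(f,(276,206),.114);print(c,onz(f,(275.5,124),.1095),onz(f,(276.5,277),.1095))
E
python3 go.py .672 .0475 .105 1.866
```

```text
[0.67278992 0.04780779 0.114     ] [0.65373817 0.10945357 0.1095    ] [ 0.69254452 -0.01580976  0.1095    ]
t 2.3167 grasp pt [0.6725 0.0434 0.2258] rot [3.141e+00 1.000e-03 1.863e+00] F [0.1 0.1 0.1] open 0.088 j [ 0.01  0.29  1.03 -0.    1.82 -0.28]
shift [  4.    0.7 120.8] |d| 120.9 turn [ 0.     0.001 -0.003]
```

```bash
python3 -m crank '4 0 20 0 0 -0.01 1; 4 0 40 0 0 -0.01 1; 4 0 60 0 0 -0.01 1; 4 0 80 0 0 -0.01 1; 4 0 100 0 0 -0.01 1; 4 0 113 0 0 -0.01 1; 4 0 120 0 0 -0.01 1; 4 0 121 0 0 -0.01 1; 4 0 121 0 0 -0.01 0.6; 4 0 121 0 0 -0.01 0.3; 4 0 121 0 0 -0.01 0; 4 0 121 0 0 -0.01 0' 40 && python3 -m crank '0 0 0 0 0 0 0;0 0 0 0 0 0 0;0 0 0 0 0 0 0;0 0 0 0 0 0 0' 40 && python3 go.py .55 .0 .235 1.7 .4536 -.3129 .235 1.271
```

```text
time: 3.32
tool_pos: [0.6716, 0.0473, 0.2693]
eef_rot: [3.139, 0.001, 1.873]
wrist_force: [-0.1, -0.1, 0.4]
opening: 0.0645
time: 3.65
tool_pos: [0.6716, 0.0473, 0.2695]
eef_rot: [3.139, 0.001, 1.873]
wrist_force: [0.3, -0.8, 0.2]
opening: 0.0379
t 3.65 grasp pt [0.6721 0.0472 0.1065] rot [3.139e+00 1.000e-03 1.873e+00] F [ 0.3 -0.8  0.2] open 0.0379 j [ 0.02  0.3   1.23 -0.    1.6  -0.28]
shift [  -9.1 -129.9 -128.8] |d| 183.2 turn [0.003 0.001 0.173]
shift [-279.  -315.2 -128.9] |d| 440.2 turn [0.003 0.001 0.602]
```

```bash
python3 -m crank '0 0 0 0 0 0 0;0 0 0 0 0 0 0;0 0 0 0 0 0 0;0 0 0 0 0 0 0;0 0 0 0 0 0 0;0 0 0 0 0 0 0;0 0 0 0 0 0 0' 40 ; python3 -m crank '0 0 -5 0 0 0 0;0 0 -12 0 0 0 0;0 0 -24 0 0 0 0;0 0 -38 0 0 0 0;0 0 -53 0 0 0 0;0 0 -68 0 0 0 0;0 0 -83 0 0 0 0;0 0 -98 0 0 0 0;0 0 -113 0 0 0 0;0 0 -123 0 0 0 0;0 0 -128 0 0 0 0;0 0 -129 0 0 0 0' 40 && python3 go.py .55 .0 .235 1.7 .4536 -.3129 .235 1.271
```

```text
time: 4.23
tool_pos: [0.6717, 0.0473, 0.2694]
eef_rot: [3.139, 0.001, 1.873]
wrist_force: [0.3, 0.4, -0.8]
opening: 0.0138
time: 5.23
tool_pos: [0.6712, 0.0474, 0.4007]
eef_rot: [3.136, 0.002, 1.873]
wrist_force: [1.0, -0.4, -2.6]
opening: 0.0137
t 5.2333 grasp pt [0.6722 0.0473 0.2377] rot [3.136e+00 2.000e-03 1.873e+00] F [ 1.  -0.4 -2.6] open 0.0137 j [ 0.02  0.29  1.01 -0.    1.83 -0.28]
shift [  -9.1 -129.9    2. ] |d| 130.2 turn [0.006 0.002 0.173]
shift [-279.1 -315.1    1.6] |d| 420.9 turn [0.006 0.001 0.602]
```

Basket is gripped (13.7 mm opening, 2.6 N). Carrying it to the pre-hook point.

```bash
python3 -m crank '-1 -9 0 0 0 0.01 0;-3 -25 0 0 0 0.03 0;-5 -45 0 0 0 0.06 0;-8 -68 0 0 0 0.09 0;-13 -92 0 0 0 0.12 0;-24 -115 0 0 0 0.15 0;-39 -134 1 0 0 0.18 0;-57 -150 1 0 0 0.22 0;-77 -165 1 0 0 0.26 0;-97 -180 1 0 0 0.3 0;-113 -191 1 0 0 0.33 0;-122 -197 1 0 0 0.35 0' 40 && python3 go.py  .4536 -.3129 .235 1.271
```

```text
time: 6.23
tool_pos: [0.5187, -0.1295, 0.3981]
eef_rot: [3.137, 0.001, 1.52]
wrist_force: [0.1, 0.1, -2.5]
opening: 0.0132
t 6.2333 grasp pt [ 0.5194 -0.1297  0.2351] rot [3.137e+00 1.000e-03 1.520e+00] F [ 0.1  0.1 -2.5] open 0.0132 j [-0.31 -0.09  1.42  0.    1.8  -0.26]
shift [-186.4  -55.7   -0. ] |d| 194.6 turn [0.005 0.    0.249]
```

```bash
python3 -m crank '-7 -2 0 0 0 0.01 0;-20 -6 0 0 0 0.03 0;-39 -12 0 0 0 0.05 0;-60 -18 0 0 0 0.08 0;-82 -25 0 0 0 0.11 0;-104 -31 0 0 0 0.14 0;-126 -38 0 0 0 0.17 0;-147 -44 0 0 0 0.2 0;-166 -50 0 0 0 0.22 0;-179 -53 0 0 0 0.24 0;-185 -55 0 0 0 0.248 0;-186 -56 0 0 0 0.249 0' 40 && python3 go.py  .4536 -.3129 .204 1.271 && python3 - <<'E'
from h import *
t=robot.grab_frame("top");s=robot.grab_frame("side");w=robot.grab_frame("wrist")
crop(t["color"],330,170,120,110,5,"t2.png");crop(s["color"],280,60,150,140,5,"s2.png");cv2.imwrite("pics/w2.png",w["color"])
E
```

```text
time: 7.23
tool_pos: [0.4533, -0.313, 0.3975]
eef_rot: [3.138, -0.001, 1.27]
wrist_force: [-0.1, -0.4, -3.9]
opening: 0.0139
t 7.2333 grasp pt [ 0.454  -0.3131  0.2345] rot [ 3.138e+00 -1.000e-03  1.270e+00] F [-0.1 -0.4 -3.9] open 0.0139 j [-0.67 -0.04  1.38  0.    1.8  -0.37]
shift [ 0.2  0.1 30.5] |d| 30.5 turn [ 0.004 -0.001 -0.001]
```

View pics/t2.png

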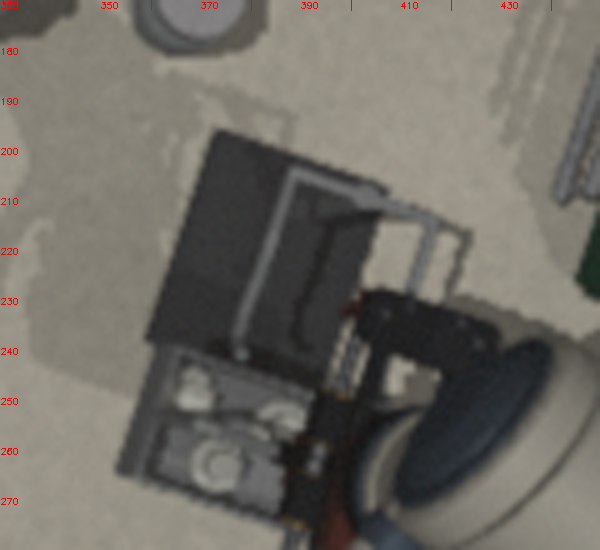

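View pics/s2.png

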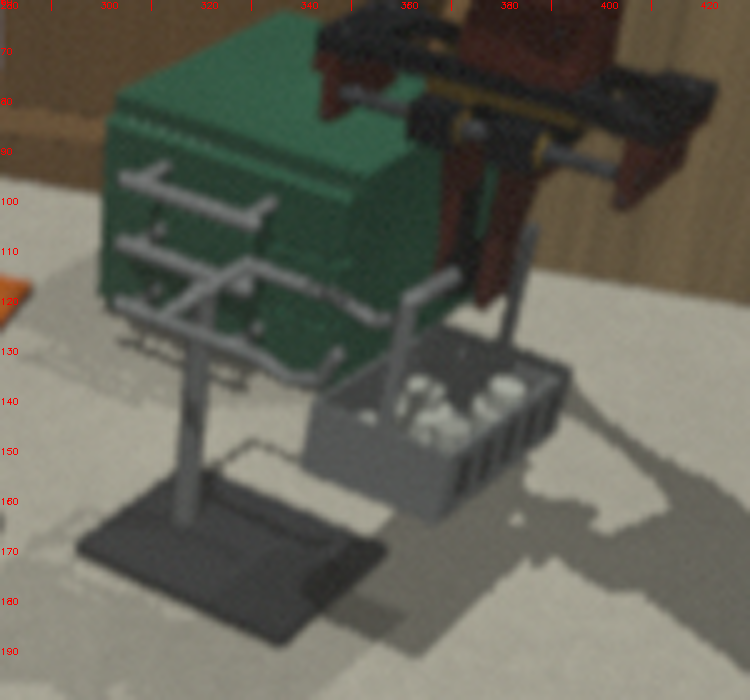

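View pics/w2.png

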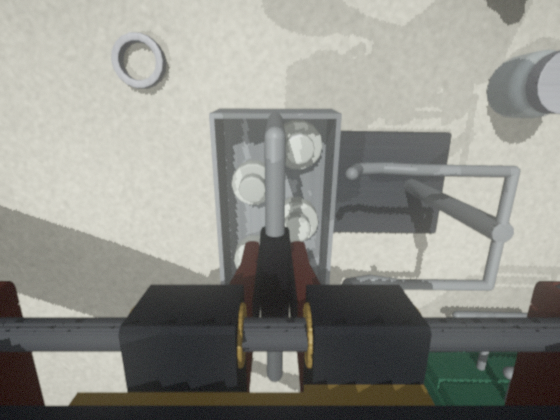

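The side and wrist views show the basket upright, the bail parallel to the crossbar, and the left prong tip at about (352,172) in the wrist view. I'll check the stand line from the wrist view.

```bash
python3 - <<'E'
from h import *
w=robot.grab_frame("wrist")
L=onz(w,(352,172),.186);a=onz(w,(505,170),.166);b=onz(w,(480,285),.166);print(L,a,b)
x=np.array([.9553,-.2955]);y=np.array([.2955,.9553]);o=np.array([.5205,-.3336])
for p in(L,a,b):print((p[:2]-o)@x,(p[:2]-o)@y)
E
python3 go.py .4536 -.3129 .204 1.271
```

```text
[ 0.51197809 -0.28431615  0.186     ] [ 0.61238705 -0.31749027  0.166     ] [ 0.5860271  -0.39791946  0.166     ]
-0.022704353700923437 0.04456263402186254
0.08301927346690237 0.042542252219463124
0.08160443718089772 -0.04208112357742978
t 7.4333 grasp pt [ 0.4545 -0.3117  0.235 ] rot [ 3.137e+00 -1.000e-03  1.273e+00] F [ 0.4  0.2 -3.7] open 0.0139 j [-0.66 -0.05  1.38  0.    1.8  -0.37]
shift [-1.3  0.1 31. ] |d| 31.0 turn [ 0.005 -0.001  0.002]
```

The stand pose is confirmed within 3 mm. Now lowering to travel height, then going in over the tips.

```bash
python3 -m crank '-1 0 8 0 0 0 0;-1 0 18 0 0 0 0;-1 0 26 0 0 0 0;-1 0 29 0 0 0 0;-1 6 29 0 0 0 0;-1 16 29 0 0 0 0;-1 28 29 0 0 0 0;-1 40 29 0 0 0 0;-1 52 29 0 0 0 0;-1 62 29 0 0 0 0;-1 68 29 0 0 0 0;-1 69 29 0 0 0 0' 40 && python3 go.py .5205 -.3336 .1705 1.271 && python3 - <<'E'
from h import *
t=robot.grab_frame("top");s=robot.grab_frame("side");w=robot.grab_frame("wrist")
crop(s["color"],280,60,150,140,5,"s3.png");cv2.imwrite("pics/w3.png",w["color"])
E
```

```text
time: 8.43
tool_pos: [0.5205, -0.333, 0.3689]
eef_rot: [3.137, -0.001, 1.273]
wrist_force: [0.2, 0.2, -3.3]
opening: 0.0136
t 8.4333 grasp pt [ 0.5213 -0.3331  0.2059] rot [ 3.137e+00 -1.000e-03  1.273e+00] F [ 0.2  0.2 -3.3] open 0.0136 j [-0.62  0.13  1.25  0.    1.76 -0.33]
shift [-0.6 -0.  35.4] |d| 35.4 turn [ 0.005 -0.001  0.002]
```

View pics/s3.png

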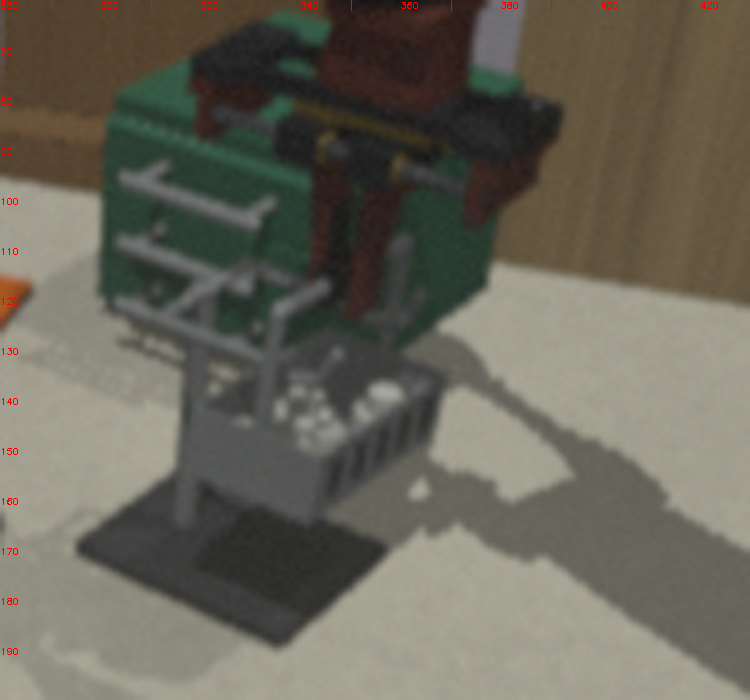

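View pics/w3.png

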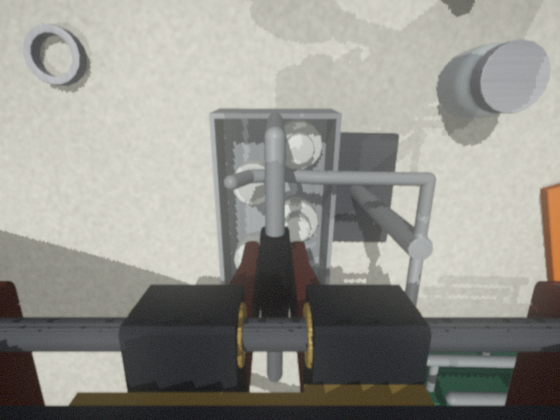

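The prongs pass through the window below the bar, with the tips behind it: tip (340,130) in the side view, (230,182) in the wrist view. Lowering slowly while watching the force.

```bash
python3 -m crank '0 0 4 0 0 0 0;0 0 10 0 0 0 0;0 0 17 0 0 0 0;0 0 23 0 0 0 0;0 0 28 0 0 0 0;0 0 31 0 0 0 0;0 0 33 0 0 0 0;0 0 34 0 0 0 0;0 0 34 0 0 0 0' 40 && python3 -m crank '0 0 1 0 0 0 0;0 0 1 0 0 0 0' && python3 go.py .5205 -.3336 .1705 1.271
```

```text
time: 9.33
tool_pos: [0.5196, -0.3329, 0.3368]
eef_rot: [3.135, -0.0, 1.273]
wrist_force: [-1.2, 1.0, 3.7]
opening: 0.0136
time: 9.5
tool_pos: [0.5197, -0.3329, 0.3366]
eef_rot: [3.133, 0.001, 1.273]
wrist_force: [-0.2, 1.3, 3.2]
opening: 0.0139
t 9.5 grasp pt [ 0.521  -0.3334  0.1736] rot [3.133e+00 1.000e-03 1.273e+00] F [-0.2  1.3  3.2] open 0.0139 j [-0.63  0.13  1.31  0.    1.69 -0.33]
shift [-0.4  0.9  3.1] |d| 3.3 turn [0.008 0.001 0.002]
```

Weight is now on the hook (force went from -3.3 to +3.2 N). Opening gently.

```bash
python3 -m crank '0 0 0 0 0 0 0.2;0 0 0 0 0 0 0.25;0 0 0 0 0 0 0.3;0 0 0 0 0 0 0.35;0 0 0 0 0 0 0.4;0 0 0 0 0 0 0.4;0 0 0 0 0 0 0.5;0 0 0 0 0 0 0.6;0 0 0 0 0 0 0.6;0 0 0 0 0 0 0.6;0 0 0 0 0 0 0.6' 10 && python3 - <<'E'
from h import *
t=robot.grab_frame("top");s=robot.grab_frame("side");w=robot.grab_frame("wrist")
crop(s["color"],280,60,150,140,5,"s4.png");cv2.imwrite("pics/w4.png",w["color"])
E
```

```text
time: 10.42
tool_pos: [0.5197, -0.3329, 0.3367]
eef_rot: [3.133, 0.001, 1.273]
wrist_force: [0.1, -0.2, 0.5]
opening: 0.0526
```

View pics/s4.png

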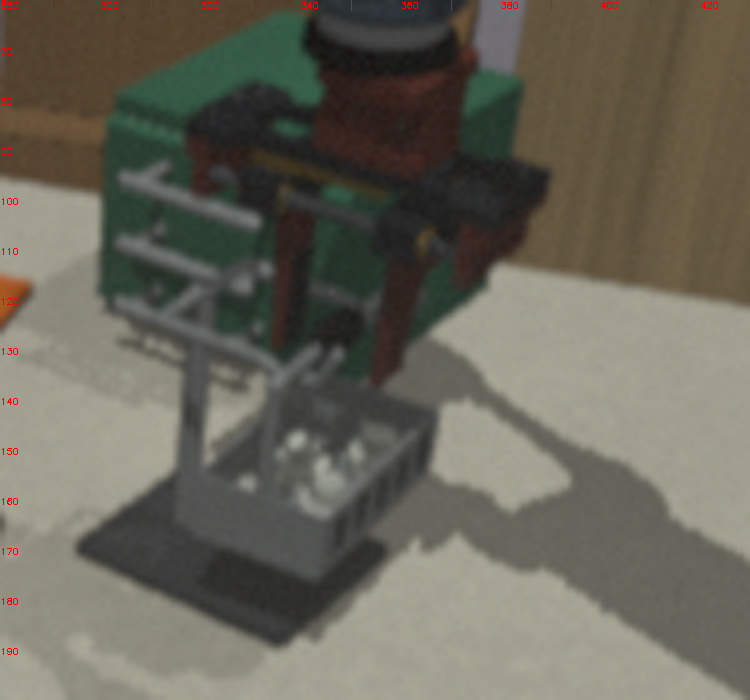

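View pics/w4.png

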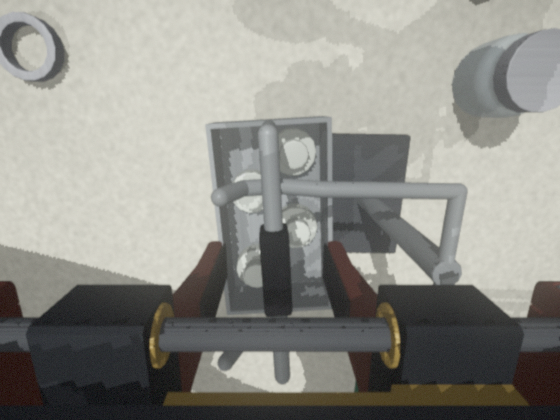

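The basket hangs on both prongs, level and slightly yawed (about 3°), and the fingers are clear. Going straight up.

```bash
python3 -m crank '0 0 -5 0 0 0 0.6;0 0 -15 0 0 0 0.6;0 0 -30 0 0 0 0.6;0 0 -50 0 0 0 0.6;0 0 -70 0 0 0 0.6;0 0 -85 0 0 0 0.6;0 0 -92 0 0 0 0.6;0 0 -92 0 0 0 0.6' 10 && python3 go.py .471 .049 .13 1.63
```

```text
time: 11.23
tool_pos: [0.5189, -0.3326, 0.4319]
eef_rot: [3.129, 0.002, 1.273]
wrist_force: [0.2, -0.7, 0.5]
opening: 0.0529
t 11.2333 grasp pt [ 0.5208 -0.3335  0.2689] rot [3.129e+00 2.000e-03 1.273e+00] F [ 0.2 -0.7  0.5] open 0.0529 j [-0.63  0.14  1.13  0.    1.86 -0.33]
shift [ 351.  -159.6  136.1] |d| 408.9 turn [ 0.012  0.004 -0.357]
```

```bash
python3 -m crank '30 -14 0 0 0 -0.03 0.6;60 -28 0 0 0 -0.06 0.6;92 -42 2 0 0 -0.09 0.6;124 -56 10 0 0 -0.12 0.6;156 -71 25 0 0 -0.16 0.6;188 -86 42 0 0 -0.2 0.6;220 -100 60 0 0 -0.24 0.6;250 -114 78 0 0 -0.27 0.6;280 -128 96 0.005 0 -0.3 0.6;308 -140 112 0.01 0 -0.32 0.6;330 -150 124 0.012 0.004 -0.34 0.6;345 -157 132 0.012 0.004 -0.355 0.6' && python3 -m crank '10 -5 5 0 0 0 0.6; 10 -5 5 0 0 0 0.6' && python3 go.py .471 .049 .13 1.63 && python3 - <<'E'
from h import *
w=robot.grab_frame("wrist");cv2.imwrite("pics/w5.png",w["color"]);print(px(w,(.471,.049,.022)))
E
```

```text
time: 12.23
tool_pos: [0.4707, 0.0447, 0.2943]
eef_rot: [-3.138, -0.001, 1.63]
wrist_force: [0.0, -0.3, 0.9]
opening: 0.0531
time: 12.4
tool_pos: [0.4637, 0.0562, 0.2864]
eef_rot: [-3.133, -0.001, 1.633]
wrist_force: [-0.7, -0.4, -1.9]
opening: 0.0526
t 12.4 grasp pt [0.4623 0.0563 0.1234] rot [-3.133e+00 -1.000e-03  1.633e+00] F [-0.7 -0.4 -1.9] open 0.0526 j [ 0.05 -0.26  1.77  0.    1.64 -0.02]
shift [-7.6  6.7 -6.7] |d| 12.2 turn [-0.009 -0.001  0.003]
[285.43348326 224.32281761]
```

View pics/w5.png

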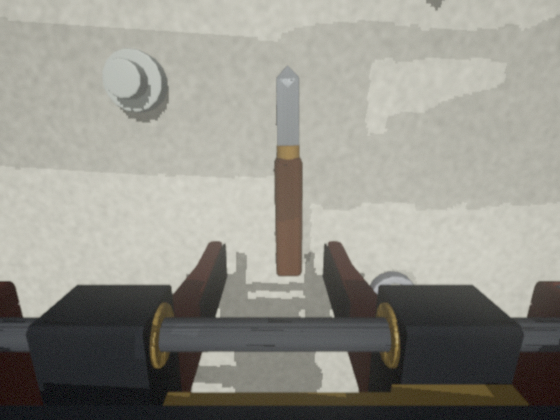

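Knife upright in the wrist view: butt at (288.5,275), tip at (288,67), ferrule edge at about (288,146). Computing the middle.

```bash
python3 - <<'E'
from h import *
w=robot.grab_frame("wrist")
b=onz(w,(288.7,275),.020);t=onz(w,(287.8,67),.011);f=onz(w,(288,146),.022)
print(b,t,f,np.linalg.norm((b-t)[:2]),np.linalg.norm((b-f)[:2]));d=(t-b)[:2]/np.linalg.norm((t-b)[:2]);print("yaw",np.arctan2(d[1],d[0]),"mid",b[:2]+.05*d,t[:2]-.114*d)
E
python3 go.py .470 .051 .011 1.63
```

```text
[0.47829904 0.0017363  0.02      ] [0.46588023 0.16461128 0.011     ] [0.46975092 0.10890727 0.022     ] 0.1633477456167951 0.1075113376001303
yaw 1.6468965754512899 mid [0.4744977  0.05159158] [0.47454729 0.05094122]
t 12.5 grasp pt [0.4641 0.0544 0.1256] rot [-3.137 -0.     1.631] F [ 0.9  0.2 -0.3] open 0.053 j [ 0.04 -0.26  1.77  0.    1.64 -0.02]
shift [ -3.7   5.5 114.6] |d| 114.8 turn [-0.005 -0.     0.001]
```

Length is 163 mm, as it should be; the middle is about (0.473, 0.051), yaw 1.64. Grasping with the tips about 4 mm off the table.

```bash
python3 go.py .473 .051 .023 1.64; python3 -m crank '-3 3 10 0 0 0 0.6;-3 6 25 -0.005 0 0 0.6;-3 8 45 -0.005 0 -0.01 0.6;-3 8.5 65 -0.005 0 -0.01 0.6;-3 8.5 85 -0.005 0 -0.01 0.6;-3 8.5 96 -0.005 0 -0.01 0.6;-3 8.5 102 -0.005 0 -0.01 0.6;-3 8.5 102 -0.005 0 -0.01 0.6' && python3 go.py .473 .051 .023 1.64
```

```text
t 12.5 grasp pt [0.4641 0.0544 0.1256] rot [-3.137 -0.     1.631] F [ 0.9  0.2 -0.3] open 0.053 j [ 0.04 -0.26  1.77  0.    1.64 -0.02]
shift [ -3.9   8.4 102.6] |d| 103.0 turn [-0.005 -0.    -0.009]
time: 13.17
tool_pos: [0.4728, 0.0512, 0.1852]
eef_rot: [-3.14, -0.0, 1.64]
wrist_force: [0.3, 0.3, -0.7]
opening: 0.0528
t 13.1667 grasp pt [0.4725 0.0512 0.0222] rot [-3.14 -0.    1.64] F [ 0.3  0.3 -0.7] open 0.0528 j [ 0.04 -0.18  1.88 -0.    1.44 -0.03]
shift [-0.2  0.1 -0.8] |d| 0.8 turn [-0.002 -0.     0.   ]
```

```bash
python3 -m crank '0 0 0 0 0 0 0.2;0 0 0 0 0 0 0.2;0 0 0 0 0 0 0.2;0 0 0 0 0 0 0.1;0 0 0 0 0 0 0.1;0 0 0 0 0 0 0.1;0 0 0 0 0 0 0.1;0 0 0 0 0 0 0.1;0 0 0 0 0 0 0.1' 35 && python3 go.py .473 .051 .12 1.64
```

```text
time: 13.92
tool_pos: [0.4731, 0.0513, 0.186]
eef_rot: [-3.141, 0.0, 1.64]
wrist_force: [-1.6, 1.3, 4.1]
opening: 0.0216
t 13.9167 grasp pt [0.473  0.0512 0.023 ] rot [-3.141  0.     1.64 ] F [-1.6  1.3  4.1] open 0.0216 j [ 0.04 -0.18  1.88 -0.    1.44 -0.03]
shift [ -0.2  -0.2 -97. ] |d| 97.0 turn [-0.001  0.     0.   ]
```

```bash
python3 -m crank '0 0 -3 0 0 0 0.1;0 0 -8 0 0 0 0.1;0 0 -16 0 0 0 0.1;0 0 -28 0 0 0 0.1;0 0 -42 0 0 0 0.1;0 0 -56 0 0 0 0.1;0 0 -70 0 0 0 0.1;0 0 -82 0 0 0 0.1;0 0 -90 0 0 0 0.1;0 0 -95 0 0 0 0.1;0 0 -97 0 0 0 0.1' 35 && python3 go.py .475 .396 .12 -0.41 && python3 - <<'E'
from h import *
w=robot.grab_frame("wrist");cv2.imwrite("pics/w6.png",w["color"])
s=robot.grab_frame("side");cv2.imwrite("pics/s6.png",s["color"])
E
```

```text
time: 14.83
tool_pos: [0.4733, 0.0513, 0.284]
eef_rot: [3.141, 0.0, 1.64]
wrist_force: [0.2, -0.0, -0.9]
opening: 0.0218
t 14.8333 grasp pt [0.4734 0.0513 0.121 ] rot [3.141 0.    1.64 ] F [ 0.2 -0.  -0.9] open 0.0218 j [ 0.04 -0.24  1.76  0.    1.62 -0.03]
shift [343.8  25.7   1. ] |d| 344.7 turn [ 0.00e+00 -1.00e-03  2.05e+00]
```

View pics/s6.png

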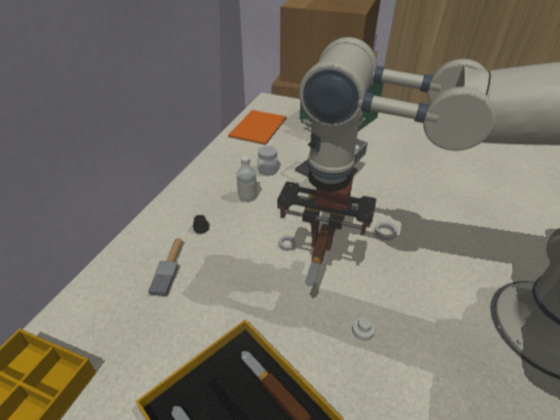

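View pics/w6.png

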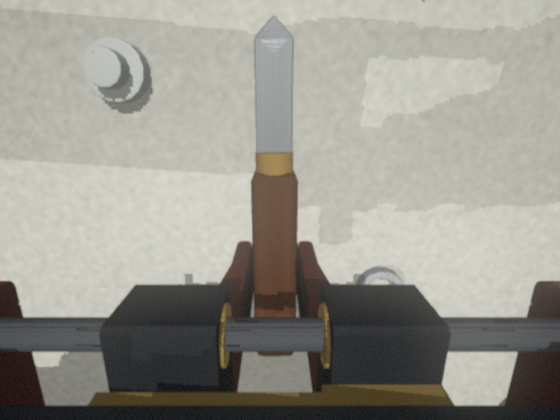

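Knife is held straight and level, with its tip at (274,17) in the wrist view. Now carrying and turning in two calls.

```bash
python3 - <<'E'
from h import *
w=robot.grab_frame("wrist");t=onz(w,(274.3,17),.109);print("tip",t,"dist to grasp",np.linalg.norm(t[:2]-[.4734,.0513]))
E
python3 -m crank '5 0 0 0 0 0.03 0.1;15 1 0 0 0 0.09 0.1;28 2 0 0 0 0.17 0.1;43 3 0 0 0 0.26 0.1;59 4 0 0 0 0.35 0.1;75 5 0 0 0 0.45 0.1;92 7 0 0 0 0.55 0.1;109 8 0 0 0 0.65 0.1;126 9 0 0 0 0.75 0.1;143 10 0 0 0 0.85 0.1;158 11 0 0 0 0.94 0.1;170 12 0 0 0 1.01 0.1' 35 && python3 go.py .475 .396 .12 -0.41
```

```text
tip [0.46521322 0.16622167 0.109     ] dist to grasp 0.11521290425328554
time: 15.98
tool_pos: [0.4729, 0.2227, 0.2811]
eef_rot: [-3.14, 0.003, 0.626]
wrist_force: [0.6, 0.2, -0.7]
opening: 0.0218
t 15.9833 grasp pt [0.4723 0.2226 0.1181] rot [-3.14e+00  3.00e-03  6.26e-01] F [ 0.6  0.2 -0.7] open 0.0218 j [ 0.37 -0.1   1.64  0.    1.61  1.32]
shift [ 103.3 -139.1   -2. ] |d| 173.3 turn [0.    0.004 1.036]
```

```bash
python3 -m crank '4 -5 0 0 0 0.04 0.1;11 -14 0 0 0 0.11 0.1;20 -26 -1 0 0 0.2 0.1;30 -40 -1 0 0 0.3 0.1;40 -54 -1 0 0 0.4 0.1;50 -67 -1 0 0 0.5 0.1;60 -80 -1 0 0 0.6 0.1;70 -94 -2 0 0 0.7 0.1;80 -107 -2 0 0.002 0.8 0.1;90 -120 -2 0 0.002 0.9 0.1;98 -131 -2 0 0.003 0.97 0.1;102 -137 -2 0 0.003 1.01 0.1' 35 && python3 go.py .475 .396 .12 -0.41
```

```text
time: 16.98
tool_pos: [0.4748, 0.3949, 0.2814]
eef_rot: [3.14, 0.002, -0.386]
wrist_force: [-0.5, 0.6, -1.2]
opening: 0.0219
t 16.9833 grasp pt [0.4744 0.3947 0.1184] rot [ 3.14e+00  2.00e-03 -3.86e-01] F [-0.5  0.6 -1.2] open 0.0219 j [0.64 0.15 1.39 0.   1.61 2.6 ]
shift [-0.3 -1.1 -1.6] |d| 2.0 turn [0.002 0.002 0.024]
```

```bash
python3 -m crank '0 -1 5 0 0 0.01 0.1;0 -1 12 0 0 0.02 0.1;0 -1 20 0 0 0.02 0.1;0 -1 20 0 0 0.02 0.1' 35 && python3 go.py .475 .396 .03 -0.41 && python3 - <<'E'
from h import *
w=robot.grab_frame("wrist");cv2.imwrite("pics/w7.png",w["color"])
s=robot.grab_frame("top");crop(s["color"],100,180,120,110,5,"t7.png")
E
```

```text
time: 17.32
tool_pos: [0.4748, 0.3949, 0.2579]
eef_rot: [3.135, 0.004, -0.406]
wrist_force: [-0.7, 0.7, -1.6]
opening: 0.0217
t 17.3167 grasp pt [0.4737 0.3942 0.0949] rot [ 3.135  0.004 -0.406] F [-0.7  0.7 -1.6] open 0.0217 j [0.64 0.16 1.41 0.   1.57 2.62]
shift [ 0.  -1.5 64.9] |d| 64.9 turn [0.007 0.004 0.004]
```

View pics/w7.png

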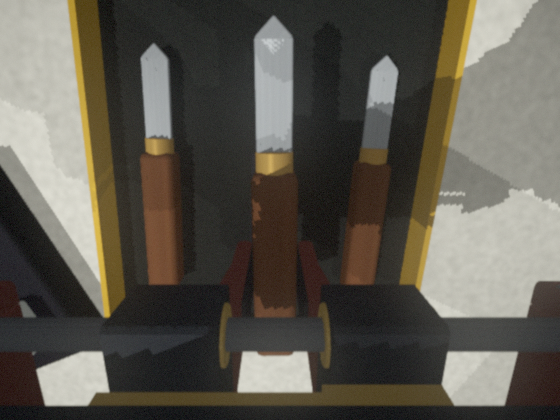

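View pics/t7.png

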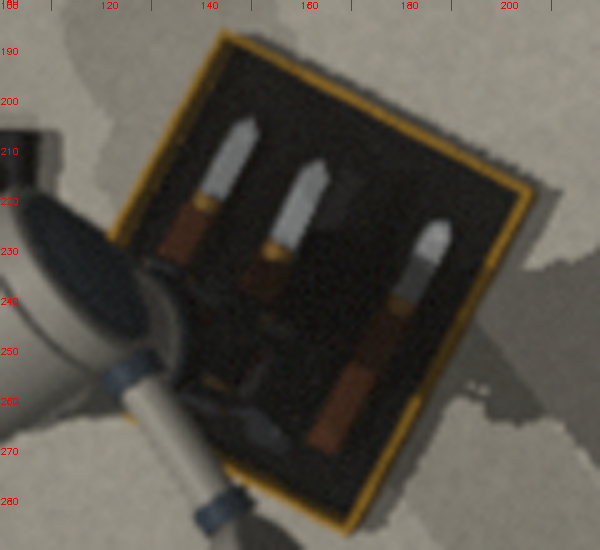

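Wrist view: left fixed tip at (154,44), right one at (386,56), held tip at (274,17). Recomputing the free place from this view.

```bash
python3 - <<'E'
from h import *
from go import st
w=robot.grab_frame("wrist");st()
L=onz(w,(154,44),.017)[:2];R=onz(w,(386.5,56),.017)[:2]
l=onz(w,(160,154),.028)[:2];r=onz(w,(372,163),.028)[:2]
print(L,R,np.linalg.norm(L-R));y=(L-R)/np.linalg.norm(L-R);x=np.array([y[1],-y[0]]);print("yaw",np.arctan2(x[1],x[0]),"place from tips",(L+R)/2-.114*x)
for a,b in((l,L),(r,R)):d=b-a;print("knife yaw",np.arctan2(d[1],d[0]))
E
python3 go.py .475 .396 .03 -0.41
```

```text
t 17.4667 grasp pt [0.4747 0.395  0.098 ] rot [ 3.139e+00  2.000e-03 -4.060e-01] F [ 0.   0.5 -0.9] open 0.0217 j [0.64 0.16 1.41 0.   1.57 2.62]
[0.61267328 0.41600079] [0.54907681 0.28521407] 0.14542928917534761
yaw -0.4525960950245849 place from tips [0.47835315 0.40045982]
knife yaw -0.3943081313136405
knife yaw -0.5089596879159876
t 17.4667 grasp pt [0.4747 0.395  0.098 ] rot [ 3.139e+00  2.000e-03 -4.060e-01] F [ 0.   0.5 -0.9] open 0.0217 j [0.64 0.16 1.41 0.   1.57 2.62]
shift [-0.4 -0.8 68. ] |d| 68.0 turn [0.003 0.002 0.004]
```

The estimates agree within about 4 mm, so I'll use (0.476, 0.398). Lowering 68 mm and watching the force.

```bash
python3 -m crank '0 -1 5 0 0 0 0.1;0 -2 14 0 0 0 0.1;0 -3 26 0 0 0 0.1;0 -3 38 0 0 0 0.1;0 -3 48 0 0 0 0.1;0 -3 55 0 0 0 0.1;0 -3 60 0 0 0 0.1;0 -3 63 0 0 0 0.1;0 -3 65 0 0 0 0.1;0 -3 66 0 0 0 0.1;0 -3 67 0 0 0 0.1;0 -3 67 0 0 0 0.1' 35 && python3 go.py .476 .398 .029 -0.41
```

```text
time: 18.47
tool_pos: [0.4763, 0.3979, 0.1944]
eef_rot: [3.139, 0.002, -0.406]
wrist_force: [-1.0, -0.0, -1.1]
opening: 0.0216
t 18.4667 grasp pt [0.4759 0.3978 0.0314] rot [ 3.139e+00  2.000e-03 -4.060e-01] F [-1.  -0.  -1.1] open 0.0216 j [0.64 0.21 1.48 0.   1.46 2.62]
shift [-0.3  0.1  2.4] |d| 2.5 turn [0.002 0.002 0.004]
```

```bash
python3 -m crank '0 0 1 0 0 0 0.1;0 0 2 0 0 0 0.1;0 0 2.5 0 0 0 0.1;0 0 2.5 0 0 0 0.1' 35 && python3 -m crank '0 0 0.5 0 0 0 0.1;0 0 1 0 0 0 0.1;0 0 1 0 0 0 0.1' 35
```

```text
time: 18.8
tool_pos: [0.4764, 0.398, 0.1921]
eef_rot: [3.14, 0.002, -0.406]
wrist_force: [1.2, -0.5, -0.8]
opening: 0.0217
time: 19.05
tool_pos: [0.4763, 0.398, 0.192]
eef_rot: [3.14, 0.002, -0.406]
wrist_force: [-1.9, -1.5, 5.0]
opening: 0.0218
```

Contact with the tray floor (5 N up) at the expected height. Opening gently.

```bash
python3 -m crank '0 0 0 0 0 0 0.28;0 0 0 0 0 0 0.3;0 0 0 0 0 0 0.35;0 0 0 0 0 0 0.4;0 0 0 0 0 0 0.45;0 0 0 0 0 0 0.5;0 0 0 0 0 0 0.5;0 0 0 0 0 0 0.5;0 0 0 0 0 0 0.5' 10 && python3 -m crank '0 0 -5 0 0 0 0.5;0 0 -14 0 0 0 0.5;0 0 -26 0 0 0 0.5;0 0 -45 0 0 0 0.5;0 0 -70 0 0 0 0.5;0 0 -100 0 0 0 0.5;0 0 -130 0 0 0 0.5;0 0 -160 0 0 -0.05 0.5;0 0 -185 0 0 -0.1 0.5;0 0 -200 0 0 -0.1 0.5;0 0 -205 0 0 -0.1 0.5;0 0 -205 0 0 -0.1 0.5' && python3 -m crank '-20 0 -20 0 0 -0.1 0.5;-50 5 -40 0 0 -0.2 0.5;-80 10 -50 0 0 -0.3 0.5;-110 20 -50 0 0 -0.3 0.5;-130 50 -50 0 0 -0.3 0.5;-140 80 -50 0 0 -0.3 0.5;-145 110 -50 0 0 -0.3 0.5;-145 130 -50 0 0 -0.3 0.5;-145 130 -50 0 0 -0.3 0.5' && python3 - <<'E'
from h import *
w=robot.grab_frame("wrist");cv2.imwrite("pics/w8.png",w["color"])
t=robot.grab_frame("top");cv2.imwrite("pics/t8.png",t["color"]);crop(t["color"],100,180,115,110,5,"t8c.png");crop(t["color"],340,160,110,110,5,"t8h.png")
s=robot.grab_frame("side");cv2.imwrite("pics/s8.png",s["color"]);crop(s["color"],280,60,150,140,5,"s8h.png")
E
python3 go.py
```

```text
time: 19.8
tool_pos: [0.4763, 0.398, 0.192]
eef_rot: [3.14, 0.002, -0.406]
wrist_force: [0.7, 0.5, -0.1]
opening: 0.044
time: 20.8
tool_pos: [0.4766, 0.3981, 0.4001]
eef_rot: [-3.139, -0.001, -0.307]
wrist_force: [0.5, 0.8, 0.3]
opening: 0.0441
time: 21.55
tool_pos: [0.2978, 0.3157, 0.4495]
eef_rot: [-3.14, -0.002, -0.008]
wrist_force: [0.3, 0.0, 0.2]
opening: 0.0439
t 21.7 grasp pt [0.2995 0.3184 0.2858] rot [-3.14e+00 -1.00e-03 -7.00e-03] F [ 0.  -0.8 -0.1] open 0.0441 j [ 0.74 -0.33  1.54  0.    1.93  2.32]
```

View pics/t8.png

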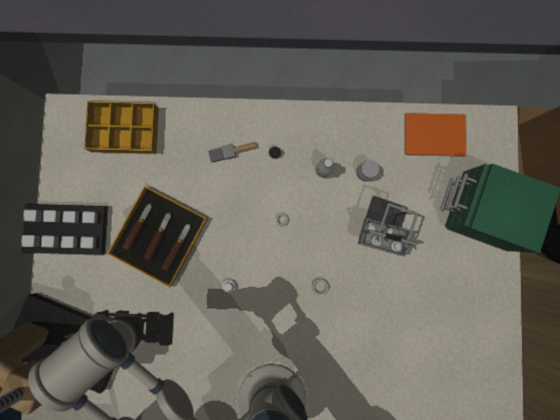

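View pics/t8c.png

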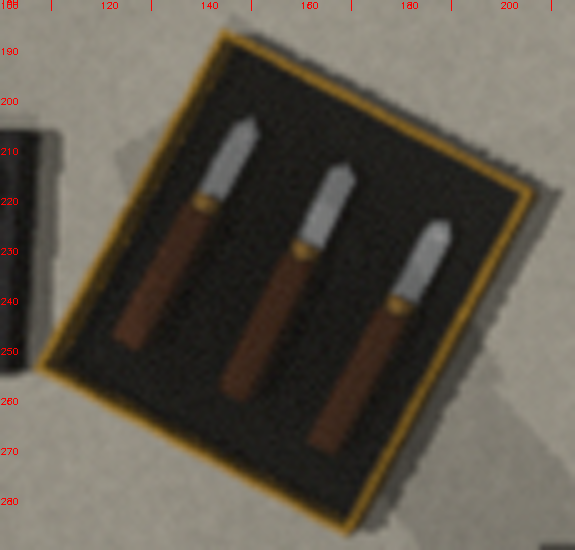

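View pics/s8h.png

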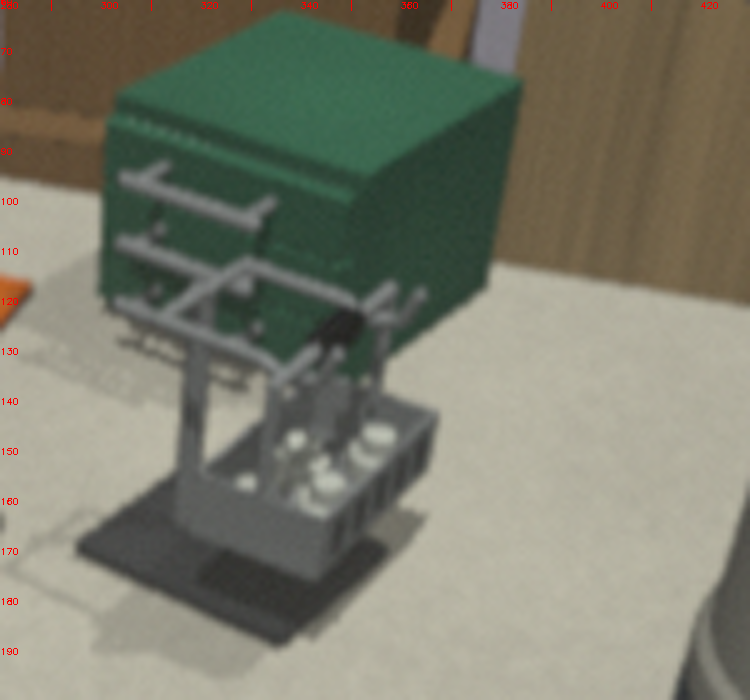

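View pics/t8h.png

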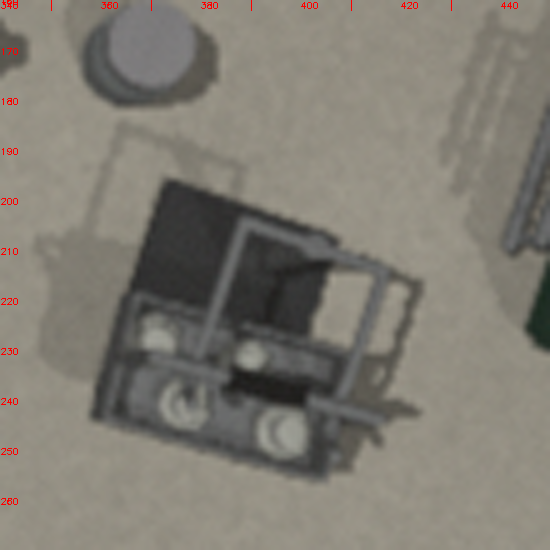

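Top view: the knife lies between the other two, blades the same way, and the basket hangs on both prongs. Bystanders look unmoved. A numeric check:

```bash
python3 - <<'E'
from h import *
t=robot.grab_frame("top");s=robot.grab_frame("side")
p,e=tri(t,(391.8,237),s,(346,125));q=onz(t,(391.8,237),.178)
o=np.array([.5205,-.3336]);X=np.array([.9553,-.2955]);Y=np.array([.2955,.9553])
print("sleeve",p,e,"stand frame",(p[:2]-o)@X,(p[:2]-o)@Y,"plane",(q[:2]-o)@X,(q[:2]-o)@Y)
b=onz(t,(147,258),.02)[:2];k=onz(t,(169.5,213.8),.017)[:2];d=k-b;print("knife len",np.linalg.norm(d),"yaw",np.arctan2(d[1],d[0]),"mid",b+.05*d/np.linalg.norm(d))
import pickle;t0=pickle.load(open("f0.pkl","rb"))[0]["color"]
D=cv2.absdiff(t0,t["color"]).max(2)
for n,(x,y) in dict(jar=(369,170),bottle=(326,167),loupe=(275,152),brush=(233,152),ring1=(283,219),ring2=(321,286),die=(230,286)).items():
    a=t0[y-14:y+15,x-14:x+15];r=cv2.matchTemplate(t["color"][y-24:y+25,x-24:x+25],a,cv2.TM_CCOEFF_NORMED);_,m,_,l=cv2.minMaxLoc(r);print(n,m,l[0]-10,l[1]-10)
E
```

```text
sleeve [ 0.52219243 -0.32724828  0.17688937] 0.0023850802599617036 stand frame -0.000260150755958391 0.006567911830682146 plane -0.0014025422615140894 0.006289374431507901
knife len 0.15905846807542703 yaw -0.4215116375098462 mid [0.47807697 0.39324417]
jar 0.99763023853302 0 0
bottle 0.9981399178504944 0 0
loupe 0.9990007877349854 0 0
brush 0.9983250498771667 0 0
ring1 0.9926947355270386 0 0
ring2 0.8394433259963989 0 0
die 0.0632154569029808 -10 10
```

```bash
python3 - <<'E'
from h import *
t=robot.grab_frame("top");crop(t["color"],200,255,60,60,8,"die.png")
print(onz(t,(229.5,285.5),.03))
E
```

```text
[0.35368138 0.14266405 0.03      ]
```

View pics/die.png

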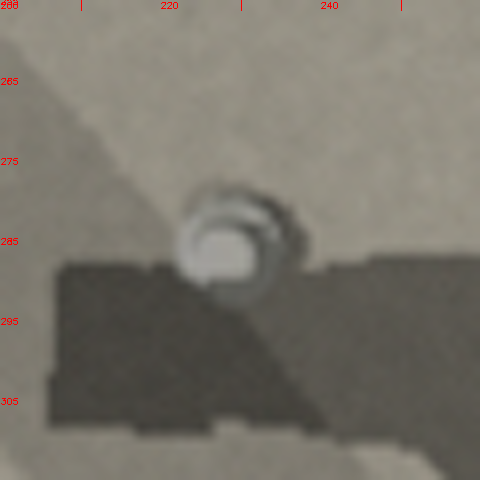

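The die is still at about (229,286), as at the start; the arm's shadow edge across it spoiled the template match. Handing in.

```bash
python3 -c "
from rig import robot
print(robot.hand_in(), robot.sense()['time'])"
```

```text
the job is handed in; nothing more can be done
the job is handed in; nothing more can be done
```

The basket now hangs by its bail on both prongs of the hook, and the loose knife lies in the free middle place of the tray. I handed the job in at about 22 s on the robot's clock; it gave no verdict.

**Basket:** I pinched it by the sleeve, carried it upright and lowered it until the wrist force went from -3.3 to +3.2 N before opening. In the last pictures the bail middle is about 1 mm (x) and 6 mm (y) from the seat. It hangs level but turned about 3° from square.

**Knife:** I set it on the tray floor with 5 N of contact before opening. Its handle middle measured (0.478, 0.393), within about 5 mm of my estimates of the free place, and its blade points the same way as the others. It is about 0.03 to 0.05 rad off parallel, because the last joint stood at 2.62 of its 2.65 limit; the allowance is 0.2.

**Checks that disagreed:**
- **Tray place:** the wrist and top views differed by about 4 mm.
- **Sleeve height:** the final triangulation read 177 mm, where about 169 mm was expected. While still in the gripper, the bail had seated at about 172 mm.
- **Bystanders:** template matches showed no movement for six of the seven, though ring 2's match was weaker, at 0.84. The die's match failed because the arm's shadow edge lay across it; by eye it sits where it did, within about 2 pixels.

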